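# Lay out the tuning row

### The arm

A 6-joint arm with a two-finger parallel gripper is mounted at the origin on the work surface. World frame = base frame: x ahead of the robot, y to its left, z up, the work surface at z = 0. Lengths are in m, angles in degrees, forces in N, time in s.
With the tool pointing down it reaches from about 0.325 to 0.75 m from the base axis. Payload 7.6 kg.
Tool frame: the origin (TCP) lies on the centre line of the jaws, within the pads' length; the fingertips stand 11 mm ahead of it and the grasp point (between the pads) lies 8 mm behind it; z points along the fingers, y is the line along which they close (so a half turn about z gives the same grasp; the last joint's range is limited). The gripper opens to 85 mm and grips with 20 to 120 N. Pads are 22 mm wide; open, the fingers measure 114 mm over their backs; the gripper's body (76 mm by 85 mm) begins 54 mm behind the grasp point. The pads swing forward as they close: fully open they stand 13 mm farther back than shut.
Start: joints at [71.889, 2.991, 80.254, -0, 96.75, -4.028], TCP at [0.128, 0.509, 0.242] pointing down, gripper open.
Joint ranges: [-166.34, 166.34], [-52.06, 124.39], [6.96, 135.62], [-60.46, 240.46], [14.63, 156.25], [-167.68, 167.68]. Speed limits (degrees/s): [147.25, 147.25, 172.46, 180, 180, 180].

### API

Orientations are given as a 3x3 rotation matrix whose columns are the frame's x, y, z axes.
In Python, from station import robot, vision, job gives the robot as it stands.
- The arm moves only by the shell command python3 -m pendant 'ROWS' [OPENING] [FORCE]. ROWS is text: rows parted by semicolons, each of 4 numbers parted by spaces: the shift along the tool's x, y, z in units of 50 mm (1.0 is 50 mm), then the turn about the tool's z in units of 6 degrees (1.0 is 6 degrees). In form: x y z turn; .... A call has 1 to 12 rows; each row is the pose to reach, as a shift and turn from the pose commanded when the call began, along the tool's axes at that moment; what a row does not reach only later rows make up. A row lasts 1/8 s, in which the tool goes at most 62.5 mm and 10.7 degrees, less where a joint would pass 70% of its speed; a pose out of reach is approached as far as the arm can. A call with a gripper value outside its range is refused whole. OPENING is the opening, from 0 (shut) to 1 (fully open), set as the call begins (- or left out, the last holds). The fingers move at their own pace and stop on an object; FORCE is the grip in N (left out, the last holds). Time passes only in rows, so rows that repeat a pose let the fingers close. It gives the time, the measured TCP pose, the force, the opening and the grip force at its end, in the units of the state.
- robot.observe(): the state, without advancing time (a new reading comes with each control period).
- vision.snapshot(name): name is "scene" or "top" or "wrist"; returns the picture (420x560x3 uint8, red, green, blue); there is no depth.
- vision.camera_info(name): a dict with "fx", "fy", "cx", "cy" (pixels), "D" ([k1, k2, p1, p2, k3] as OpenCV has them; the pictures are not rectified), "R" (3x3) and "t" (3): a world point X has camera coordinates R X + t; the wrist camera has in their place "hand_eye" (4x4, takes a point from camera to tool coordinates, whose origin is the TCP and whose axes are the flange's). Camera axes: x right, y down, z forward; pixel columns grow to the right and rows downward; lengths in m; the calibration is good to about 2 mm. A picture is of the moment at which its call begins: read the wrist's pose just before it. camera_info takes no time and is no camera call.
- job.job_done(): hands the job in; it is judged then, once.
The state is a dict: "time": time; "joints": joint angles; "qvel": joint speeds; "joint_efforts": joint torques, N m; "position": TCP position; "eef_rot": TCP orientation; "ft_force": force on the tool from outside, world axes, zero at the start; "wrist_torque": the same for the moment, N m; "opening": finger opening in m; "finger_force": force on a finger pad.
Only numpy, scipy, OpenCV 4.12 (cv2) and the standard library are available. Lean on these libraries where they do the work, as an engineer would, in place of code of your own. Each camera call takes 0.05 s, during which the arm holds its last target. There are 200 camera calls.

### The job

Lay the three bronze keys on the three cradles, one on each, flat, centred and square across both rails: the longest on the outer cradle nearer the dish of wax, the shortest on the outer cradle at the other end, and the middle-sized one on the cradle between them. Then stand the brass bell weight upright on top of the middle-sized key, at its centre, to damp it. Leave the bone mallet where it lies.

Things in the scene. Friction and masses are not known exactly. Their poses are not given: they have to be found in the camera images.
- key_long: The longest of three dull bronze metallophone keys: a flat bar 180 mm long, 40 mm wide, 10 mm thick, about 0.6 kg, with a dark hole mark near each end; lies flat on the table at the start. Origin: centre of its underside; x along its length, y across its width, z up.
- key_mid: The middle-sized of three dull bronze metallophone keys: a flat bar 145 mm long, 40 mm wide, 11 mm thick, about 0.53 kg, with a dark hole mark near each end; lies flat on the table at the start. Origin: centre of its underside; x along its length, y across its width, z up.
- key_short: The shortest of three dull bronze metallophone keys: a flat bar 110 mm long, 40 mm wide, 12 mm thick, about 0.44 kg, with a dark hole mark near each end; lies flat on the table at the start. Origin: centre of its underside; x along its length, y across its width, z up.
- bell_weight: Small brass weight shaped like a bell, 55 mm high, about 0.22 kg: a lip 36 mm across up to 5 mm height, a plain round body 30 mm across from 9 to 32 mm height, above that a narrowing shoulder and a small knob. Stands upright, flat base. Origin: centre of its underside; z up, round about z.
- cradle_left: The left of a row of three alike fixed cradles (left is +y): base board 110 x 80 mm, 12 mm thick, with two parallel cord-wrapped rails 14 mm wide, 80 mm long along y, centred at x = -35 and +35 mm (56 mm clear between). Flat rail tops 35 mm above the table. Origin: centre of the board's underside, on the table; x across the rails (the way a key lies), y along the rails, z up.
- cradle_middle: The middle one of a row of three alike fixed cradles (left is +y): base board 110 x 80 mm, 12 mm thick, with two parallel cord-wrapped rails 14 mm wide, 80 mm long along y, centred at x = -35 and +35 mm (56 mm clear between). Flat rail tops 35 mm above the table. Origin: centre of the board's underside, on the table; x across the rails (the way a key lies), y along the rails, z up.
- cradle_right: The right of a row of three alike fixed cradles (left is +y): base board 110 x 80 mm, 12 mm thick, with two parallel cord-wrapped rails 14 mm wide, 80 mm long along y, centred at x = -35 and +35 mm (56 mm clear between). Flat rail tops 35 mm above the table. Origin: centre of the board's underside, on the table; x across the rails (the way a key lies), y along the rails, z up.
- wax_dish: Small round terracotta dish holding a dome of pale tuning wax, 70 mm across, 36 mm high, fixed to the table. Stands a little behind and outside either the left or the right end of the row of cradles (a wooden spool of cord stands in the like place at the other end). Not to be moved. Origin: centre of its underside.
- mallet: Mallet with a white bone head (36 mm across, 60 mm long) on a wooden handle with a round end knob, 180 mm overall, 36 mm high, lying loose in front of the cradles. Leave it where it lies. Origin: under its middle, on the table; y along the handle, head towards -y.
Not all that is in view belongs to the job. Leave any green look-alike of the key_mid alone.

How it is judged (in metres and radians):
At the end, for the whole second after the job is handed in: Each key flat on both rails of its cradle, within 14 mm of its centre and 0.17 rad of square: longest on the wax dish's side, shortest on the opposite side, middle-sized between. Bell weight upright on the middle-sized key, within 12 mm of its centre. All at rest; mallet left alone (((world y of wax_dish above 0 m and horizontal distance between key_long and cradle_left below 0.014 m and z of key_long in the frame of cradle_left between 0.031 and 0.039 m and angle between the x axis of key_long and the x axis of cradle_left, either way round below 0.17 rad and horizontal distance between key_short and cradle_right below 0.014 m and z of key_short in the frame of cradle_right between 0.031 and 0.039 m and angle between the x axis of key_short and the x axis of cradle_right, either way round below 0.17 rad) or (world y of wax_dish below 0 m and horizontal distance between key_long and cradle_right below 0.014 m and z of key_long in the frame of cradle_right between 0.031 and 0.039 m and angle between the x axis of key_long and the x axis of cradle_right, either way round below 0.17 rad and horizontal distance between key_short and cradle_left below 0.014 m and z of key_short in the frame of cradle_left between 0.031 and 0.039 m and angle between the x axis of key_short and the x axis of cradle_left, either way round below 0.17 rad)) and horizontal distance between key_mid and cradle_middle below 0.014 m and z of key_mid in the frame of cradle_middle between 0.031 and 0.039 m and angle between the x axis of key_mid and the x axis of cradle_middle, either way round below 0.17 rad and horizontal distance between bell_weight and key_mid below 0.012 m and z of bell_weight in the frame of key_mid between 0.007 and 0.015 m and angle between bell_weight's own z axis and vertical below 0.1 rad and angle between each of key_long, key_mid, key_short's own z axis and vertical below 0.08 rad and linear speed of each of key_long, key_mid, key_short, bell_weight below 0.02 m/s and angular speed of each of key_long, key_mid, key_short, bell_weight below 0.2 rad/s); the robot touches nothing.
It fails at once if the mallet is shifted by more than 30 mm (distance of mallet from where it was at the start of the episode above 0.03 m).
It also fails if it takes over 96 s, if anything falls off the work surface, if the arm or the gripper's body presses on something with over 40 N, if the wrist force passes 120 N, or if a joint passes its speed limit or range.

## Working session

There is one attempt and no reset: what is moved stays moved. The work goes in short steps, Python scripts to look and compute and a shell command to move; the robot and the scene stay as the last step left them, time stands still between calls to the robot, and variables do not carry over. Pictures are saved under pics/ and viewed, at most 14 in all, crops included, and the job is handed in when it is done.

```bash
mkdir -p pics; ls
python3 - <<'E'
from station import robot, vision, job
import cv2, numpy as np
s=robot.observe(); print(s['time'],s['position'],s['eef_rot'],s['opening'])
for n in ("top","scene"):
    cv2.imwrite(f"pics/{n}0.png",vision.snapshot(n)[:,:,::-1]); c=vision.camera_info(n); print(n,c)
print(vision.camera_info("wrist"))
E
```

```text
pics
0.0 [0.12763358 0.50894259 0.24143645] [[-9.69935071e-01  2.43363347e-01 -4.90283037e-04]
 [ 2.43363824e-01  9.69933789e-01 -1.57962537e-03]
 [ 9.11191676e-05 -1.65145120e-03 -9.99998632e-01]] 0.08529619096512726
top {'fx': 462.7732676607972, 'fy': 462.7732676607972, 'cx': 282.0311011238194, 'cy': 211.88901856027204, 'D': array([-0.04594713,  0.        ,  0.        ,  0.        ,  0.        ]), 'R': array([[-0.01543899, -0.99962113, -0.02278679],
       [-0.99127475,  0.01828574, -0.13053739],
       [ 0.13090461,  0.0205726 , -0.99118149]]), 't': array([-0.00284337,  0.4832493 ,  1.10564348])}
scene {'fx': 509.78276709232097, 'fy': 509.78276709232097, 'cx': 274.45913387663217, 'cy': 210.07224091649798, 'D': array([-0.17941779,  0.        ,  0.        ,  0.        ,  0.        ]), 'R': array([[ 0.75028519,  0.66070781, -0.02318039],
       [ 0.38332311, -0.46332533, -0.79899502],
       [-0.53864231,  0.59058854, -0.6008907 ]]), 't': array([-0.35800256, -0.14438007,  1.40105154])}
{'fx': 370.4545713022085, 'fy': 370.4545713022085, 'cx': 279.1363846710123, 'cy': 210.4426862152089, 'D': array([-0.0922939,  0.       ,  0.       ,  0.       ,  0.       ]), 'hand_eye': array([[-1.86735041e-04, -9.59811690e-01, -2.80644767e-01,
         7.15267513e-02],
       [ 9.99999975e-01, -2.14556874e-04,  6.84108923e-05,
         6.21690415e-04],
       [-1.25875838e-04, -2.80644747e-01,  9.59811706e-01,
        -1.32764259e-01],
       [ 0.00000000e+00,  0.00000000e+00,  0.00000000e+00,
         1.00000000e+00]])}
```

View pics/top0.png

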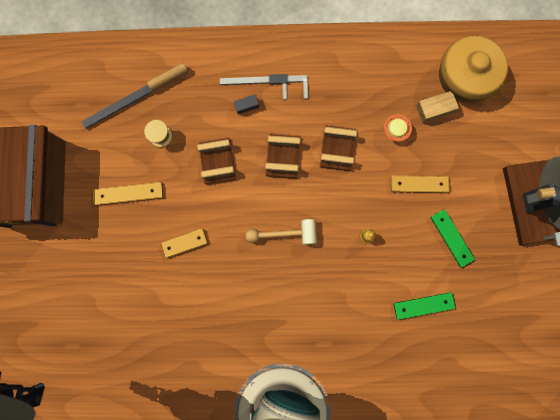

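View pics/scene0.png

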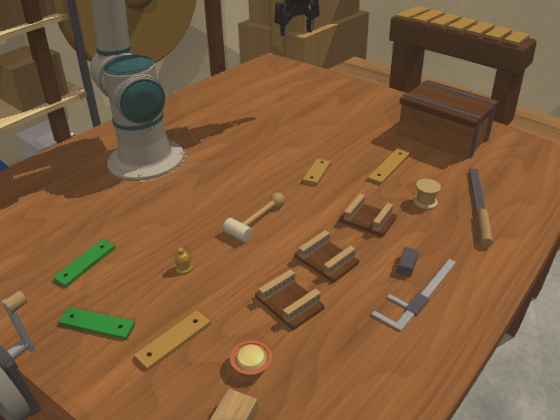

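The top view shows the wax dish at (398,128), on the -y side, so the long key goes on the right cradle. The bronze keys are at (128,194), (420,184) and (185,243), and they look like long, mid and short by length. The bell is at (369,237) and the mallet at (283,233). The two green bars at (452,238) and (425,306) are decoys.

```bash
cat > h.py <<'E'
import cv2, numpy as np
from station import robot, vision
def cam(n,s=None):
    c=vision.camera_info(n); K=np.array([[c['fx'],0,c['cx']],[0,c['fy'],c['cy']],[0,0,1.]]); D=np.array(c['D'])
    if n=='wrist':
        s=s or robot.observe(); T=np.eye(4); T[:3,:3]=s['eef_rot']; T[:3,3]=s['position']
        M=np.linalg.inv(T@c['hand_eye']); R,t=M[:3,:3],M[:3,3]
    else: R,t=np.array(c['R']),np.array(c['t'])
    return K,D,R,t
def plane(C,px,z):
    K,D,R,t=C; p=cv2.undistortPoints(np.array(px,float).reshape(-1,1,2),K,D).reshape(-1,2)
    d=np.c_[p,np.ones(len(p))]@R; o=-R.T@t
    return o+d*((z-o[2])/d[:,2])[:,None]
def tri(C1,p1,C2,p2):
    f=lambda C,p:cv2.undistortPoints(np.array(p,float).reshape(-1,1,2),C[0],C[1]).reshape(-1,2).T
    P=lambda C:np.c_[C[2],C[3]]
    X=cv2.triangulatePoints(P(C1),P(C2),f(C1,p1),f(C2,p2)); return (X[:3]/X[3]).T
def blobs(im,lo,hi,amin,roi=None):
    m=cv2.inRange(cv2.cvtColor(im,cv2.COLOR_RGB2HSV),np.array(lo),np.array(hi))
    m=cv2.morphologyEx(m,cv2.MORPH_CLOSE,np.ones((3,3),np.uint8))
    cs,_=cv2.findContours(m,cv2.RETR_EXTERNAL,cv2.CHAIN_APPROX_NONE)
    return sorted([c for c in cs if cv2.contourArea(c)>amin],key=cv2.contourArea)[::-1]
E
python3 - <<'E'
from h import *
for n,pts in (('top',[(140,192),(430,188),(190,240),(369,237),(216,160),(213,145),(200,210)]),('scene',[(180,335),(388,168),(317,174),(272,283)])):
    im=cv2.imread(f'pics/{n}0.png')[:,:,::-1].copy(); h=cv2.cvtColor(im,cv2.COLOR_RGB2HSV)
    print(n,[h[y,x].tolist() for x,y in pts])
    C=cam(n)
    for c in blobs(im,(15,100,140),(26,200,255),60):
        r=cv2.minAreaRect(c); print(np.round(r[0],1),np.round(r[1],1),round(r[2]),np.round(plane(C,[r[0]],.01)[0],3))
E
```

```text
top [[20, 162, 228], [20, 172, 217], [20, 164, 225], [20, 189, 186], [11, 180, 112], [20, 127, 232], [13, 184, 173]]
[475.1  64.7] [61.3 62.2] 63 [ 0.866 -0.523  0.01 ]
[127.8 192.7] [16.  67.7] 84 [0.543 0.382 0.01 ]
[420. 183.] [16. 58.] 90 [ 0.553 -0.359  0.01 ]
[183.5 242.6] [16.4 44.4] 71 [0.413 0.237 0.01 ]
[438.4 104. ] [19.3 35.4] 72 [ 0.76  -0.419  0.01 ]
[157.5 132.5] [28.3 24. ] 45 [0.699 0.309 0.01 ]
[273.2 230.5] [13.9 57.8] 83 [0.44  0.012 0.01 ]
[165.9  74.8] [ 7.3 42.1] 62 [0.857 0.29  0.01 ]
[337.  158.1] [32.7  6.3] 7 [ 0.621 -0.152  0.01 ]
[281.4 166.4] [33.1  6.3] 4 [ 0.602 -0.011  0.01 ]
[283.5 139.1] [33.   6.3] 4 [ 0.674 -0.017  0.01 ]
[340.1 130.9] [32.6  6.3] 7 [ 0.692 -0.163  0.01 ]
[216.5 171.2] [ 6.1 32.2] 81 [0.594 0.155 0.01 ]
[212.5 144.4] [ 6.2 32.1] 80 [0.664 0.165 0.01 ]
[365.8 235.2] [12.3 14.7] 24 [ 0.424 -0.218  0.01 ]
[547. 192.] [ 8. 14.] 90 [ 0.524 -0.681  0.01 ]
scene [[18, 156, 173], [19, 158, 170], [18, 157, 172], [17, 121, 187]]
[171.9 337.3] [18.9 82.1] 54 [ 0.551 -0.359  0.01 ]
[233.5 408.8] [31.7 40.6] 29 [ 0.735 -0.389  0.01 ]
[436.7  1
[... 496 characters left out ...]
]
[276.3 280.2] [ 6.4 38.7] 58 [ 0.598 -0.131  0.01 ]
[486.5 224. ] [31.4  7.2] 81 [0.849 0.306 0.01 ]
[339.4 255.9] [ 6.1 34.5] 54 [0.651 0.006 0.01 ]
[ 14.1 298.6] [10.  20.5] 56 [ 0.236 -0.517  0.01 ]
[313.8 239.7] [ 5.8 32.7] 56 [0.578 0.013 0.01 ]
[480.   26.5] [ 9.8 25.5] 63 [0.234 1.783 0.01 ]
[498.  31.] [10.5 22.5] 58 [0.327 1.783 0.01 ]
[516.9  36. ] [20.6 10.7] 14 [0.423 1.783 0.01 ]
[354.1 203.1] [ 6.  25.3] 41 [0.57  0.178 0.01 ]
[382.7 212.2] [ 6.2 24.6] 37 [0.641 0.191 0.01 ]
[317.1  30.2] [ 4.  41.7] 69 [-0.304  1.181  0.01 ]
[ 13.9 115.2] [ 8.7 36.7] 61 [-0.605 -0.126  0.01 ]
[444.9  84.2] [49.   4.8] 16 [0.419 0.982 0.01 ]
[182.  253.5] [13.4  9.2] 45 [ 0.394 -0.2    0.01 ]
```

```bash
cat >> h.py <<'E'
def yaw(C,c,z):
    b=cv2.boxPoints(cv2.minAreaRect(c)); w=plane(C,b,z)[:,:2]
    e=[w[1]-w[0],w[2]-w[1]]; L=[np.hypot(*v) for v in e]; v=e[int(L[1]>L[0])]
    return np.degrees(np.arctan2(v[1],v[0]))%180, sorted(L)
E
python3 - <<'E'
from h import *
T,S=cam('top'),cam('scene')
it,is_=[cv2.imread(f'pics/{n}0.png')[:,:,::-1].copy() for n in('top','scene')]
bt,bs=[[(cv2.minAreaRect(c)[0],c) for c in blobs(i,(15,100,140),(26,200,255),60)] for i in (it,is_)]
near=lambda bl,p:min(bl,key=lambda b:np.hypot(b[0][0]-p[0],b[0][1]-p[1]))
def cen(c):m=cv2.moments(c);return m['m10']/m['m00'],m['m01']/m['m00']
for nm,a,b,z in (('long',(128,193),(389,165),.01),('mid',(420,183),(172,337),.011),('short',(183,243),(317,170),.012),('bell',(366,235),(182,253),.03),
  ('RL-near',(216.5,171),(354,203),.035),('RL-far',(212,144),(383,212),.035),('RM-near',(281,166),(314,240),.035),('RM-far',(283,139),(339,256),.035),('RR-near',(337,158),(276,280),.035),('RR-far',(340,131),(301,300),.035)):
    ca,cb=near(bt,a)[1],near(bs,b)[1]
    y,L=yaw(T,ca,z)
    print(nm,'tri',np.round(tri(T,[cen(ca)],S,[cen(cb)])[0],4),'top@z',np.round(plane(T,[cen(ca)],z)[0],4),'scene@z',np.round(plane(S,[cen(cb)],z)[0],4),'yaw',round(y,1),np.round(L,3))
g=lambda x,y:cv2.resize(it[y-28:y+28,x-40:x+40],(400,280),interpolation=cv2.INTER_CUBIC)
cv2.imwrite('pics/crop.png',np.vstack([np.hstack([g(128,193),g(420,184)]),np.hstack([g(184,243),g(369,237)])])[:,:,::-1])
E
```

```text
long tri [0.5422 0.3822 0.0075] top@z [0.5425 0.3819 0.01  ] scene@z [0.5437 0.3775 0.01  ] yaw 95.1 [0.042 0.175]
mid tri [ 0.5519 -0.3591  0.0087] top@z [ 0.5522 -0.3575  0.011 ] scene@z [ 0.5527 -0.361   0.011 ] yaw 89.0 [0.041 0.147]
short tri [0.4133 0.2369 0.011 ] top@z [0.4133 0.2367 0.012 ] scene@z [0.4142 0.2356 0.012 ] yaw 108.2 [0.041 0.111]
bell tri [ 0.4223 -0.2145  0.0361] top@z [ 0.4231 -0.2151  0.03  ] scene@z [ 0.4161 -0.2109  0.03  ] yaw 154.2 [0.03  0.036]
RL-near tri [0.5878 0.1501 0.0346] top@z [0.588  0.1502 0.035 ] scene@z [0.5879 0.1493 0.035 ] yaw 98.4 [0.016 0.08 ]
RL-far tri [0.6569 0.1611 0.0346] top@z [0.6569 0.1612 0.035 ] scene@z [0.6571 0.1605 0.035 ] yaw 98.8 [0.016 0.081]
RM-near tri [ 0.5965 -0.011   0.0351] top@z [ 0.5966 -0.0109  0.035 ] scene@z [ 0.5963 -0.011   0.035 ] yaw 84.6 [0.016 0.082]
RM-far tri [ 0.6663 -0.0178  0.035 ] top@z [ 0.6663 -0.0178  0.035 ] scene@z [ 0.6663 -0.0179  0.035 ] yaw 84.8 [0.016 0.083]
RR-near tri [ 0.615  -0.1496  0.0353] top@z [ 0.6152 -0.1495  0.035 ] scene@z [ 0.6147 -0.1495  0.035 ] yaw 81.5 [0.016 0.081]
RR-far tri [ 0.6842 -0.1602  0.0351] top@z [ 0.6844 -0.1601  0.035 ] scene@z [ 0.6841 -0.1603  0.035 ] yaw 81.4 [0.016 0.082]
```

View pics/crop.png

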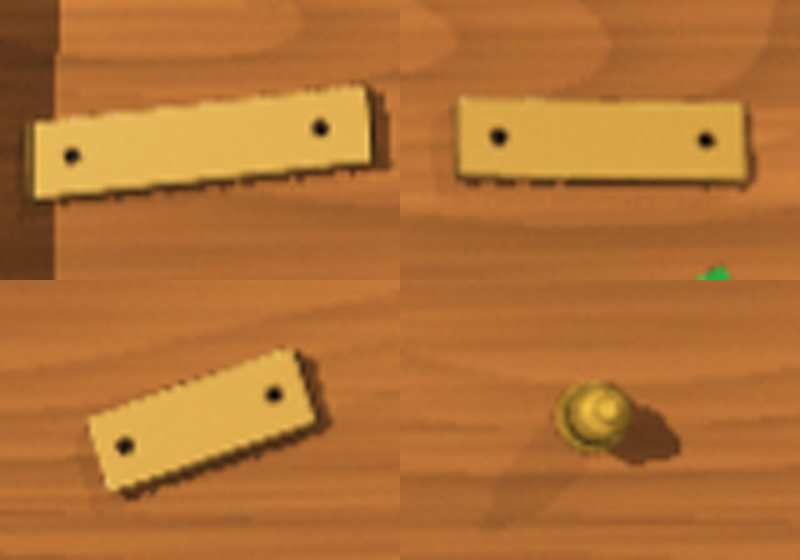

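The crop confirms three bronze keys with the lengths measured above: 175, 147 and 111 mm for long, mid and short. They aren't green, and the fourth tile is the bell. The long key's left end lies in shadow, so I'm taking its centre from the two hole marks, giving about (0.542, 0.3835).

```bash
cat > go.py <<'E'
# usage: go.py x y z yaw(deg, of tool x)  -> shift in tool axes/units, turn units
import sys, numpy as np
from station import robot
s=robot.observe(); R=s['eef_rot']; p=s['position']
x,y,z,a=map(float,sys.argv[1:5])
d=R.T@(np.array([x,y,z])-p)/.05
cur=np.degrees(np.arctan2(R[1,0],R[0,0])); j1=np.degrees(np.arctan2(y,x))
best=min((a+k*180 for k in range(-3,4)),key=lambda w:abs((s['joints'][5]+j1-s['joints'][0]-((w-cur+180)%360-180))))
# candidates: turn = cur-yaw ; j6 end = j6 + dj1 + turn
c=[]
for k in range(-4,5):
    t=cur-(a+180*k); j6=s['joints'][5]+(j1-s['joints'][0])+t
    if abs(j6)<155: c.append((round(t/6,2),round(j6)))
print('t',s['time'],'pos',np.round(p,4),'yaw',round(cur,1),'z-axis',np.round(R[:,2],3),'open',round(s['opening'],4),'F',np.round(s['ft_force'],1),'ff',s['finger_force'])
print('shift',np.round(d,2),'turn,j6 options',c)
E
python3 go.py 0.542 0.3835 0.10 95.1
```

```text
t 0.1 pos [0.1276 0.509  0.2416] yaw 165.9 z-axis [-0.    -0.001 -1.   ] open 0.0854 F [0.4 0.5 0.8] ff 0.0
shift [-8.65 -0.41  2.83] turn,j6 options [(np.float64(11.8), 30), (np.float64(-18.2), -150)]
```

```bash
python3 -m pendant '-0.9 0 0.3 1.2; -1.9 -0.1 0.6 2.5; -2.9 -0.1 0.9 4; -3.9 -0.2 1.3 5.5; -4.9 -0.2 1.6 7; -5.9 -0.3 1.9 8.5; -6.9 -0.3 2.2 10; -7.8 -0.4 2.5 11.2; -8.4 -0.41 2.7 11.8; -8.65 -0.41 2.83 11.8; -8.65 -0.41 2.83 11.8; -8.65 -0.41 2.83 11.8' 0.68 80; python3 go.py 0.542 0.3835 0.010 95.1
python3 - <<'E'
from h import *
cv2.imwrite('pics/w1.png',vision.snapshot('wrist')[:,:,::-1])
E
```

```text
time: 1.6
position: [0.5414, 0.385, 0.1014]
eef_rot: [[-0.091, 0.996, 0.0], [0.996, 0.091, 0.001], [0.001, 0.0, -1.0]]
ft_force: [-0.1, 0.3, 0.0]
opening: 0.0582
finger_force: 0.0
t 1.6 pos [0.5414 0.385  0.1014] yaw 95.2 z-axis [ 0.     0.001 -1.   ] open 0.0582 F [-0.1  0.3  0. ] ff 0.0
shift [-0.03  0.01  1.83] turn,j6 options [(np.float64(0.02), 30), (np.float64(-29.98), -150)]
```

View pics/w1.png

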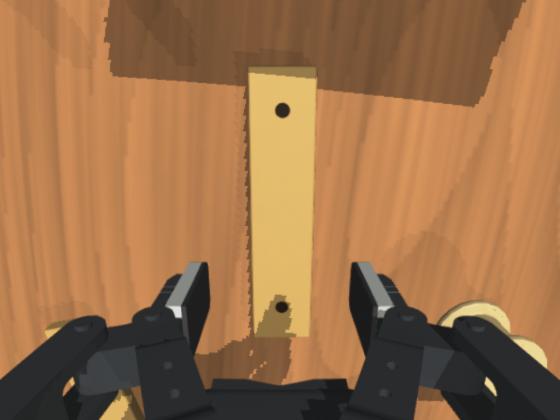

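The wrist view shows the long key square between the jaws, with its hole marks at (282,110) and (282,307). I'll get its centre from those.

```bash
python3 - <<'E'
from h import *
p=plane(cam('wrist'),[(282,110),(282,307)],.01); print(p.round(4),p.mean(0).round(4))
E
python3 -m pendant '-0.03 0 0.6 0; -0.03 0 1.2 0; -0.03 0 1.6 0; -0.03 0 1.75 0; -0.03 0 1.83 0; -0.03 0 1.83 0; -0.03 0 1.83 0'
```

```text
[[0.5369 0.4529 0.01  ]
 [0.5491 0.3228 0.01  ]] [0.543  0.3878 0.01  ]
time: 2.52
position: [0.5429, 0.3829, 0.0104]
eef_rot: [[-0.089, 0.996, 0.001], [0.996, 0.089, 0.001], [0.001, 0.002, -1.0]]
ft_force: [0.2, 0.5, 0.1]
opening: 0.0583
finger_force: 0.0
```

```bash
python3 -m pendant '0.05 0 0 0; 0.05 0 0 0; 0.05 0 0 0; 0.05 0 0 0; 0.05 0 0 0; 0.05 0 0 0; 0.05 0 0 0' 0 80 && python3 -m pendant '0 0 -0.3 0; 0 0 -0.9 0; 0 0 -1.5 0; 0 0 -2 0; 0 0 -2 0; 0 0 -2 0'; python3 go.py 0.6497 -0.1549 0.11 -8.7
```

```text
time: 3.4
position: [0.5428, 0.3856, 0.0106]
eef_rot: [[-0.089, 0.996, 0.002], [0.996, 0.089, 0.001], [0.001, 0.002, -1.0]]
ft_force: [0.2, 0.3, 6.5]
opening: 0.0375
finger_force: 81.9
time: 4.15
position: [0.5412, 0.3846, 0.107]
eef_rot: [[-0.089, 0.996, -0.003], [0.996, 0.089, -0.002], [-0.002, -0.003, -1.0]]
ft_force: [0.1, -0.1, -7.6]
opening: 0.0377
finger_force: 81.9
t 4.15 pos [0.5412 0.3846 0.107 ] yaw 95.1 z-axis [-0.003 -0.002 -1.   ] open 0.0377 F [ 0.1 -0.1 -7.6] ff 81.91876888275146
shift [-10.94   1.2   -0.05] turn,j6 options [(np.float64(17.3), 85), (np.float64(-12.7), -95)]
```

```bash
python3 -m pendant '-0.6 0.1 0 -0.8; -1.6 0.2 0 -2; -2.6 0.3 0 -3.3; -3.6 0.4 0 -4.6; -4.6 0.5 0 -5.9; -5.6 0.6 0 -7.2; -6.6 0.7 0 -8.5; -7.6 0.8 0 -9.8; -8.6 0.9 0 -11; -9.6 1.1 0 -12; -10.5 1.2 0 -12.7; -10.94 1.2 0 -12.7' && python3 -m pendant '0 0 0 0; 0 0 0 0; 0 0 0 0'; python3 go.py 0.6497 -0.1549 0.050 -8.7
python3 - <<'E'
from h import *
cv2.imwrite('pics/w2.png',vision.snapshot('wrist')[:,:,::-1])
cv2.imwrite('pics/t2.png',vision.snapshot('top')[:,:,::-1])
E
```

```text
time: 5.65
position: [0.6497, -0.1566, 0.1066]
eef_rot: [[-0.988, 0.153, -0.004], [0.153, 0.988, 0.001], [0.004, 0.0, -1.0]]
ft_force: [-0.7, 0.2, -7.5]
opening: 0.0376
finger_force: 82.0
time: 6.02
position: [0.6506, -0.1529, 0.109]
eef_rot: [[-0.989, 0.15, -0.001], [0.15, 0.989, 0.001], [0.001, 0.0, -1.0]]
ft_force: [-0.5, -0.1, -6.9]
opening: 0.0375
finger_force: 82.0
t 6.025 pos [ 0.6506 -0.1529  0.109 ] yaw 171.4 z-axis [-0.001  0.001 -1.   ] open 0.0375 F [-0.5 -0.1 -6.9] ff 82.02617883682251
shift [ 0.01 -0.04  1.18] turn,j6 options [(np.float64(30.02), 85), (np.float64(0.02), -95)]
```

View pics/w2.png

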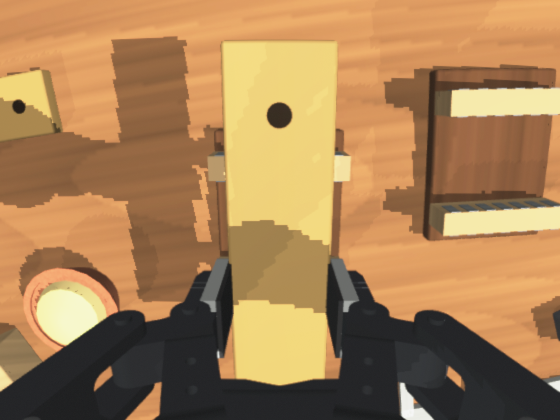

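The wrist view shows the long key held square over the right cradle, with its far hole at (280,116). I'll use that hole to get the key's offset along the jaws.

Run:
```python
from h import *
s=robot.observe(); R=s['eef_rot'];p=s['position']
C=cam('wrist')
q=plane(C,[(280,116),(223,41),(338,43),(232,270),(330,270)],p[2]-.001); print(((q-p)@R).round(4))
im=vision.snapshot('top')
for c in blobs(im,(15,100,140),(26,200,255),300):
    m=cv2.minAreaRect(c)
    print(np.round(m[0],1),np.round(m[1],1),plane(cam('top'),[m[0]],p[2])[0].round(4))
```

```text
[[ 0.067   0.001   0.001 ]
 [ 0.0921 -0.0183  0.001 ]
 [ 0.0915  0.0206  0.001 ]
 [ 0.0078 -0.018   0.001 ]
 [ 0.0077  0.0208  0.001 ]]
[474.8  64.3] [63.6 60.1] [ 0.8213 -0.4802  0.1093]
[183.5 242.6] [16.4 44.4] [0.4064 0.2135 0.1093]
[438.4 104.2] [19.  35.4] [ 0.7225 -0.3858  0.1093]
[157.5 132.5] [28.3 24. ] [0.6679 0.2793 0.1093]
```

```bash
python3 -m pendant '0 -0.03 0.4 0; 0 -0.03 0.8 0; 0 -0.03 1.05 0; 0 -0.03 1.15 0; 0 -0.03 1.2 0; 0 -0.03 1.24 0; 0 -0.03 1.24 0'
```

```text
time: 7.05
position: [0.6507, -0.1559, 0.0477]
eef_rot: [[-0.989, 0.151, 0.001], [0.151, 0.989, -0.0], [-0.001, 0.0, -1.0]]
ft_force: [0.3, -1.0, -7.4]
opening: 0.0375
finger_force: 81.9
```

```bash
python3 -m pendant '0 0.01 0.02 0; 0 0.01 0.03 0; 0 0.01 0.03 0' && python3 -m pendant '0 0 0 0; 0 0 0 0; 0 0 0 0; 0 0 0 0' 0.68 && python3 -m pendant '0 0 -0.3 0; 0 0 -0.9 0; 0 0 -1.5 0; 0 0 -1.5 0' ; python3 go.py 0.552 -0.3585 0.10 89
```

```text
time: 7.42
position: [0.6505, -0.1553, 0.0458]
eef_rot: [[-0.989, 0.151, 0.0], [0.151, 0.989, 0.0], [-0.0, 0.0, -1.0]]
ft_force: [0.8, 0.2, -6.4]
opening: 0.0377
finger_force: 82.0
time: 7.92
position: [0.6508, -0.1554, 0.0462]
eef_rot: [[-0.989, 0.151, 0.001], [0.151, 0.989, -0.0], [-0.001, -0.0, -1.0]]
ft_force: [-1.2, 0.2, 0.0]
opening: 0.0574
finger_force: 0.0
time: 8.43
position: [0.6523, -0.1558, 0.1255]
eef_rot: [[-0.989, 0.151, 0.007], [0.151, 0.989, -0.002], [-0.007, -0.001, -1.0]]
ft_force: [-0.5, -1.0, 0.6]
opening: 0.058
finger_force: 0.0
t 8.425 pos [ 0.6523 -0.1558  0.1255] yaw 171.3 z-axis [ 0.007 -0.002 -1.   ] open 0.058 F [-0.5 -1.   0.6] ff 0.0
shift [ 1.37 -4.31  0.5 ] turn,j6 options [(np.float64(43.72), 148), (np.float64(13.72), -32)]
```

```bash
python3 -m pendant '0.1 -0.4 0 1; 0.3 -1 0 2.6; 0.5 -1.6 0 4.2; 0.7 -2.2 0 5.8; 0.9 -2.8 0 7.4; 1.1 -3.4 0.1 9; 1.2 -3.9 0.2 10.6; 1.37 -4.2 0.3 12.2; 1.37 -4.31 0.4 13.3; 1.37 -4.31 0.4 13.72; 1.37 -4.31 0.4 13.72; 1.37 -4.31 0.4 13.72'; python3 go.py 0.552 -0.3585 0.0105 89
python3 - <<'E'
from h import *
im=vision.snapshot('wrist'); C=cam('wrist'); cv2.imwrite('pics/w3.png',im[:,:,::-1])
t=vision.snapshot('top'); cv2.imwrite('pics/t3.png',t[:,:,::-1])
E
```

```text
time: 9.93
position: [0.5502, -0.3578, 0.1004]
eef_rot: [[0.016, 1.0, -0.0], [1.0, -0.016, 0.0], [0.0, -0.0, -1.0]]
ft_force: [-0.1, -0.3, -0.1]
opening: 0.0579
finger_force: 0.0
t 9.925 pos [ 0.5502 -0.3578  0.1004] yaw 89.1 z-axis [-0.  0. -1.] open 0.0579 F [-0.1 -0.3 -0.1] ff 0.0
shift [-0.01  0.04  1.8 ] turn,j6 options [(np.float64(30.01), 148), (np.float64(0.01), -32)]
```

View pics/w3.png

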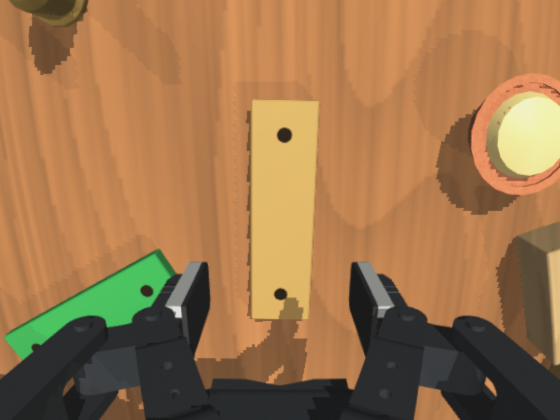

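View pics/t3.png

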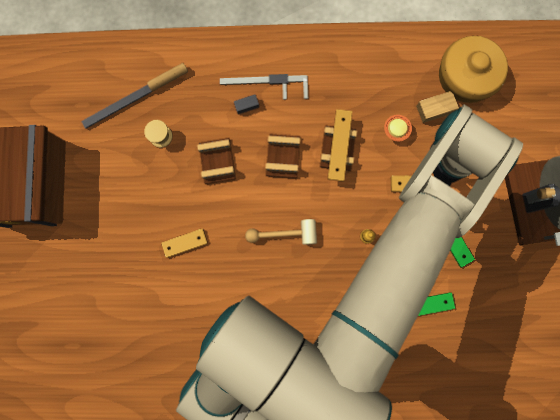

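The wrist view has the mid key's hole marks at (284,135) and (280,294). The green decoy's corner is at (160,252) to (180,285), close to the left finger. The top view shows the long key resting on the right cradle at about (341,145).

Run:
```python
from h import *
s=robot.observe(); R=s['eef_rot'];p=s['position']; C=cam('wrist',s)
q=plane(C,[(284,135),(280,294)],.011); print(q.round(4),q.mean(0).round(4),np.degrees(np.arctan2(*(q[0]-q[1])[[1,0]])))
g=plane(C,[(159,250),(182,290),(205,325)],.011); print('green tool',((g-p)@R).round(4))
im=cv2.imread('pics/t3.png')[:,:,::-1].copy();T=cam('top')
for c in blobs(im,(15,100,140),(26,200,255),300):
    m=cv2.minAreaRect(c)
    if 325<m[0][0]<355: print('long',m,plane(T,[m[0]],.045)[0].round(4),yaw(T,c,.045))
```

```text
[[ 0.554  -0.3044  0.011 ]
 [ 0.5499 -0.4095  0.011 ]] [ 0.552 -0.357  0.011] 87.78044083955007
green tool [[-0.0199 -0.0785  0.0897]
 [-0.049  -0.0657  0.0897]
 [-0.0762 -0.0518  0.0897]]
long ((338.530517578125, 144.22561645507812), (32.68773651123047, 71.22834777832031), 6.34019136428833) [ 0.6476 -0.1537  0.045 ] (np.float64(172.2585283882873), [np.float64(0.0816074183964308), np.float64(0.18199289226292265)])
```

```bash
python3 -m pendant '0.02 0.04 0.6 0.1; 0.02 0.04 1.2 0.1; 0.02 0.04 1.6 0.1; 0.02 0.04 1.75 0.1; 0.02 0.04 1.8 0.1; 0.02 0.04 1.8 0.1; 0.02 0.04 1.8 0.1' && python3 -m pendant '0 0 0 0; 0 0 0 0; 0 0 0 0; 0 0 0 0; 0 0 0 0; 0 0 0 0' 0 80 && python3 -m pendant '0 0 -0.3 0; 0 0 -0.9 0; 0 0 -1.5 0; 0 0 -2 0; 0 0 -2 0; 0 0 -2 0'; python3 go.py 0.6314 -0.0144 0.11 -5.6
```

```text
time: 10.9
position: [0.5528, -0.3574, 0.0119]
eef_rot: [[0.028, 1.0, 0.001], [1.0, -0.028, -0.001], [-0.001, 0.001, -1.0]]
ft_force: [0.3, 0.5, 0.5]
opening: 0.0583
finger_force: 0.0
time: 11.65
position: [0.5527, -0.3573, 0.0119]
eef_rot: [[0.028, 1.0, 0.001], [1.0, -0.028, -0.001], [-0.001, 0.001, -1.0]]
ft_force: [-2.1, 0.4, 6.6]
opening: 0.0374
finger_force: 81.6
time: 12.4
position: [0.5517, -0.3566, 0.1089]
eef_rot: [[0.028, 1.0, -0.002], [1.0, -0.028, 0.002], [0.002, -0.002, -1.0]]
ft_force: [-0.3, 0.3, -5.6]
opening: 0.0372
finger_force: 81.3
t 12.4 pos [ 0.5517 -0.3566  0.1089] yaw 88.4 z-axis [-0.002  0.002 -1.   ] open 0.0372 F [-0.3  0.3 -5.6] ff 81.27996683120728
shift [ 6.89  1.4  -0.01] turn,j6 options [(np.float64(15.67), 94), (np.float64(-14.33), -86)]
```

```bash
python3 -m pendant '0.4 0.1 0 -1; 1 0.2 0 -2.4; 1.7 0.3 0 -3.8; 2.4 0.5 0 -5.2; 3.1 0.6 0 -6.6; 3.8 0.8 0 -8; 4.5 0.9 0 -9.4; 5.2 1 0 -10.8; 5.8 1.2 0 -12.2; 6.4 1.3 0 -13.4; 6.75 1.4 0 -14.2; 6.89 1.4 0 -14.33' && python3 -m pendant '0 0 0 0; 0 0 0 0; 0 0 0 0'; python3 go.py 0.6314 -0.0144 0.047 -5.6
python3 - <<'E'
from h import *
cv2.imwrite('pics/w4.png',vision.snapshot('wrist')[:,:,::-1])
E
```

```text
time: 13.9
position: [0.6312, -0.0136, 0.1087]
eef_rot: [[-0.995, 0.097, -0.003], [0.097, 0.995, 0.0], [0.003, 0.0, -1.0]]
ft_force: [0.1, 0.6, -4.1]
opening: 0.0377
finger_force: 81.2
time: 14.28
position: [0.6318, -0.0154, 0.1107]
eef_rot: [[-0.995, 0.099, -0.0], [0.099, 0.995, -0.0], [0.0, -0.0, -1.0]]
ft_force: [-1.5, 0.3, -4.7]
opening: 0.0375
finger_force: 81.2
t 14.275 pos [ 0.6318 -0.0154  0.1107] yaw 174.3 z-axis [-0. -0. -1.] open 0.0375 F [-1.5  0.3 -4.7] ff 81.23254537582397
shift [0.01 0.02 1.27] turn,j6 options [(np.float64(29.98), 94), (np.float64(-0.02), -86)]
```

View pics/w4.png

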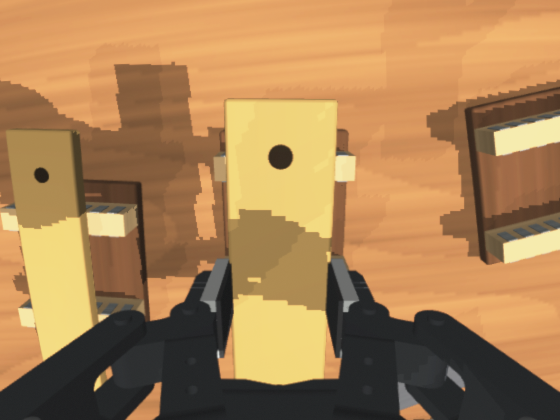

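Wrist view: the mid key is held square over the middle cradle, with its hole at (281,157), its far edge at row 99, and the far rail showing at columns 215 to 355. I'll check the offsets before lowering.

Run:
```python
from h import *
s=robot.observe(); R=s['eef_rot'];p=s['position']; C=cam('wrist',s)
print('key tool',((plane(C,[(281,157),(225,99),(337,99)],p[2]-.001)-p)@R).round(4))
q=plane(C,[(215,153),(355,154),(215,180),(355,180)],.035)
q=plane(C,[(215,153),(355,154)],.035); print('far rail tool',((q-p)@R).round(4), q.round(4))
```

```text
key tool [[ 0.0525  0.0014  0.001 ]
 [ 0.0729 -0.0182  0.001 ]
 [ 0.0729  0.0209  0.001 ]]
far rail tool [[ 0.0442 -0.0355  0.0758]
 [ 0.0437  0.0435  0.0758]] [[ 0.5843 -0.0462  0.035 ]
 [ 0.5927  0.0323  0.035 ]]
```

```bash
python3 -m pendant '0.02 0.04 0.4 0; 0.02 0.04 0.8 0; 0.02 0.04 1.1 0; 0.02 0.04 1.2 0; 0.02 0.04 1.25 0; 0.02 0.04 1.28 0; 0.02 0.04 1.28 0; 0.02 0.04 1.28 0'
```

```text
time: 15.32
position: [0.6314, -0.0126, 0.0473]
eef_rot: [[-0.995, 0.098, 0.001], [0.098, 0.995, 0.0], [-0.001, 0.0, -1.0]]
ft_force: [-0.5, -0.2, -5.1]
opening: 0.0374
finger_force: 81.2
```

```bash
python3 -m pendant '0 0 0 0; 0 0 0 0; 0 0 0 0; 0 0 0 0' 0.68 && python3 -m pendant '0 0 -0.3 0; 0 0 -0.9 0; 0 0 -1.5 0; 0 0 -1.5 0; 0 0 -1.5 0' ; python3 go.py 0.4137 0.2365 0.10 108.2
```

```text
time: 15.82
position: [0.6313, -0.0126, 0.0471]
eef_rot: [[-0.995, 0.098, 0.001], [0.098, 0.995, 0.0], [-0.001, 0.0, -1.0]]
ft_force: [0.8, -0.5, -0.2]
opening: 0.058
finger_force: 0.0
time: 16.45
position: [0.6309, -0.0125, 0.1215]
eef_rot: [[-0.995, 0.098, -0.0], [0.098, 0.995, 0.0], [0.0, 0.0, -1.0]]
ft_force: [-0.1, 1.2, -0.3]
opening: 0.0581
finger_force: 0.0
t 16.45 pos [ 0.6309 -0.0125  0.1215] yaw 174.4 z-axis [-0.  0. -1.] open 0.0581 F [-0.1  1.2 -0.3] ff 0.0
shift [4.81 4.53 0.43] turn,j6 options [(np.float64(11.03), 12)]
```

```bash
python3 -m pendant '0.3 0.3 0 0.6; 0.9 0.8 0 1.8; 1.5 1.4 0 3.2; 2.1 2 0 4.6; 2.7 2.5 0 6; 3.3 3.1 0 7.4; 3.9 3.7 0.1 8.8; 4.4 4.2 0.2 10; 4.7 4.45 0.3 10.8; 4.81 4.53 0.4 11; 4.81 4.53 0.4 11; 4.81 4.53 0.4 11'; python3 go.py 0.4137 0.2365 0.0115 108.2
python3 - <<'E'
from h import *
cv2.imwrite('pics/w5.png',vision.snapshot('wrist')[:,:,::-1])
cv2.imwrite('pics/t5.png',vision.snapshot('top')[:,:,::-1])
E
```

```text
time: 17.95
position: [0.4145, 0.2359, 0.1018]
eef_rot: [[-0.315, 0.949, 0.0], [0.949, 0.315, -0.0], [-0.0, 0.0, -1.0]]
ft_force: [-0.2, -0.1, -0.2]
opening: 0.0578
finger_force: 0.0
t 17.95 pos [0.4145 0.2359 0.1018] yaw 108.4 z-axis [ 0. -0. -1.] open 0.0578 F [-0.2 -0.1 -0.2] ff 0.0
shift [ 0.02 -0.01  1.81] turn,j6 options [(np.float64(0.03), 12)]
```

View pics/w5.png

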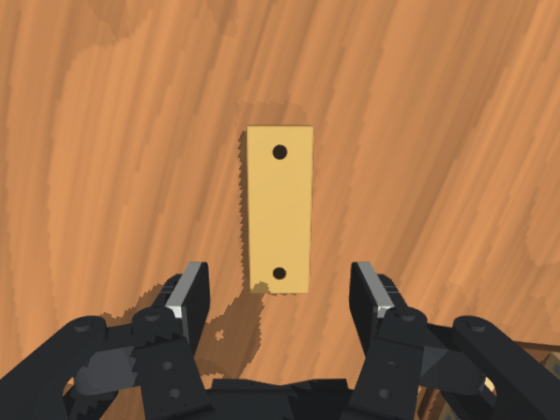

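The wrist view shows the short key square between the jaws, with hole marks at (280,152) and (279,273).

```bash
python3 - <<'E'
from h import *
s=robot.observe(); R=s['eef_rot'];p=s['position']; C=cam('wrist',s)
q=plane(C,[(280,152),(279,273)],.012); print(((q-p)@R).round(4),((q-p)@R).mean(0).round(4))
E
python3 -m pendant '0.02 0 0.6 0; 0.02 0 1.2 0; 0.02 0 1.6 0; 0.02 0 1.75 0; 0.02 0 1.81 0; 0.02 0 1.81 0; 0.02 0 1.81 0'
```

```text
[[ 0.0434  0.0006  0.0899]
 [-0.0362  0.      0.0899]] [0.0036 0.0003 0.0899]
time: 18.92
position: [0.4142, 0.2376, 0.0121]
eef_rot: [[-0.315, 0.949, 0.001], [0.949, 0.315, 0.001], [0.0, 0.002, -1.0]]
ft_force: [-0.4, 0.3, 1.1]
opening: 0.0583
finger_force: 0.0
```

```bash
python3 -m pendant '0.02 0 0 0; 0.02 0 0 0; 0.02 0 0 0; 0.02 0 0 0; 0.02 0 0 0; 0.02 0 0 0; 0.02 0 0 0' 0 80 && python3 -m pendant '0 0 -0.3 0; 0 0 -0.9 0; 0 0 -1.5 0; 0 0 -2 0; 0 0 -2 0; 0 0 -2 0'; python3 go.py 0.6224 0.1560 0.11 9.0
```

```text
time: 19.8
position: [0.4138, 0.2386, 0.0123]
eef_rot: [[-0.315, 0.949, 0.001], [0.949, 0.315, 0.001], [0.0, 0.001, -1.0]]
ft_force: [-2.0, -0.1, 6.1]
opening: 0.0375
finger_force: 81.4
time: 20.55
position: [0.4127, 0.238, 0.1101]
eef_rot: [[-0.315, 0.949, -0.002], [0.949, 0.315, -0.001], [-0.0, -0.002, -1.0]]
ft_force: [-1.0, -0.7, -4.3]
opening: 0.0373
finger_force: 81.4
t 20.55 pos [0.4127 0.238  0.1101] yaw 108.4 z-axis [-0.002 -0.001 -1.   ] open 0.0373 F [-1.  -0.7 -4.3] ff 81.40515089035034
shift [-2.88  3.46 -0.  ] turn,j6 options [(np.float64(16.56), 95), (np.float64(-13.44), -85)]
```

```bash
python3 -m pendant '-0.1 0.2 0 -0.7; -0.4 0.5 0 -2; -0.7 0.9 0 -3.4; -1 1.3 0 -4.8; -1.3 1.6 0 -6.2; -1.6 2 0 -7.6; -1.9 2.4 0 -9; -2.2 2.7 0 -10.4; -2.5 3 0 -11.8; -2.75 3.3 0 -13; -2.88 3.46 0 -13.44; -2.88 3.46 0 -13.44' && python3 -m pendant '0 0 0 0; 0 0 0 0; 0 0 0 0'; python3 go.py 0.6224 0.1560 0.0475 9.0
python3 - <<'E'
from h import *
cv2.imwrite('pics/w6.png',vision.snapshot('wrist')[:,:,::-1])
E
```

```text
time: 22.05
position: [0.6224, 0.1557, 0.1089]
eef_rot: [[-0.988, -0.156, -0.003], [-0.156, 0.988, -0.001], [0.003, -0.0, -1.0]]
ft_force: [-0.6, -0.9, -4.2]
opening: 0.0375
finger_force: 81.3
time: 22.42
position: [0.6227, 0.1564, 0.1113]
eef_rot: [[-0.988, -0.157, 0.0], [-0.157, 0.988, 0.0], [-0.0, 0.0, -1.0]]
ft_force: [-0.6, -0.4, -3.5]
opening: 0.0377
finger_force: 81.3
t 22.425 pos [0.6227 0.1564 0.1113] yaw -171.0 z-axis [ 0.  0. -1.] open 0.0377 F [-0.6 -0.4 -3.5] ff 81.3425874710083
shift [ 0.01 -0.01  1.28] turn,j6 options [(np.float64(30.0), 95), (np.float64(0.0), -85)]
```

View pics/w6.png

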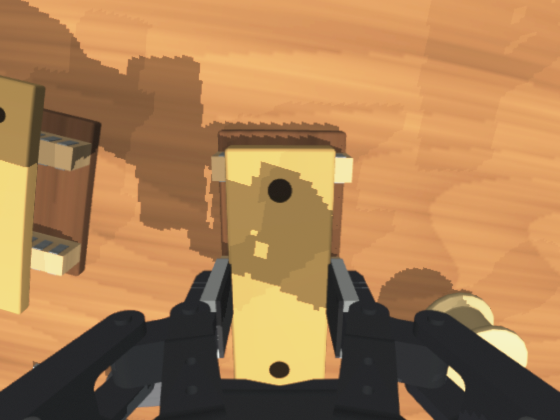

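The short key is held over the left cradle, with its hole marks at (280,190) and (279,370).

Run:
```python
from h import *
s=robot.observe(); R=s['eef_rot'];p=s['position']; C=cam('wrist',s)
q=plane(C,[(280,190),(279,370)],p[2]); print(((q-p)@R).round(4),((q-p)@R).mean(0).round(4))
q=plane(C,[(212,155),(352,156)],.035); print('far rail tool',((q-p)@R).round(4))
```

```text
[[ 0.0403  0.001  -0.    ]
 [-0.0401  0.0007  0.    ]] [0.0001 0.0008 0.    ]
far rail tool [[ 0.0428 -0.0373  0.0764]
 [ 0.0422  0.042   0.0764]]
```

Centred to within 2 mm, so I'm lowering and releasing it.

```bash
python3 -m pendant '0.01 0.01 0.4 0; 0.01 0.01 0.8 0; 0.01 0.01 1.1 0; 0.01 0.01 1.2 0; 0.01 0.01 1.26 0; 0.01 0.01 1.28 0; 0.01 0.01 1.28 0; 0.01 0.01 1.28 0' && python3 -m pendant '0 0 0 0; 0 0 0 0; 0 0 0 0; 0 0 0 0' 0.68 && python3 -m pendant '0 0 -0.3 0; 0 0 -0.9 0; 0 0 -1.5 0; 0 0 -2 0; 0 0 -2 0; 0 0 -2 0' ; python3 go.py 0.4223 -0.2145 0.13 60
```

```text
time: 23.48
position: [0.6226, 0.1567, 0.0478]
eef_rot: [[-0.988, -0.157, 0.001], [-0.157, 0.988, 0.0], [-0.001, 0.0, -1.0]]
ft_force: [0.1, -0.6, -3.9]
opening: 0.0375
finger_force: 81.3
time: 23.98
position: [0.6225, 0.1567, 0.0475]
eef_rot: [[-0.988, -0.157, 0.0], [-0.157, 0.988, 0.0], [-0.0, 0.0, -1.0]]
ft_force: [-0.5, -0.6, -0.4]
opening: 0.0577
finger_force: 0.0
time: 24.72
position: [0.622, 0.1565, 0.1464]
eef_rot: [[-0.988, -0.157, -0.001], [-0.157, 0.988, -0.0], [0.001, 0.0, -1.0]]
ft_force: [-0.1, -0.8, -1.3]
opening: 0.0582
finger_force: 0.0
t 24.725 pos [0.622  0.1565 0.1464] yaw -171.0 z-axis [-0.001 -0.    -1.   ] open 0.0582 F [-0.1 -0.8 -1.3] ff 0.0
shift [ 5.11 -6.7   0.33] turn,j6 options [(np.float64(21.5), 3)]
```

```bash
python3 -m pendant '0.4 -0.5 0 0.8; 0.9 -1.2 0 2; 1.4 -1.9 0 3.2; 1.9 -2.6 0 4.4; 2.4 -3.3 0 5.6; 2.9 -4 0 6.8; 3.4 -4.7 0 8; 3.9 -5.4 0 9.2; 4.4 -6 0 10.4; 4.9 -6.4 0.2 11.6; 5.11 -6.7 0.3 12; 5.11 -6.7 0.3 12' && python3 -m pendant '0 0 0 0; 0 0 0 0; 0 0 0 0'; python3 go.py 0.4223 -0.2145 0.018 117
python3 - <<'E'
from h import *
cv2.imwrite('pics/w7.png',vision.snapshot('wrist')[:,:,::-1])
E
```

```text
time: 26.22
position: [0.4214, -0.2145, 0.1307]
eef_rot: [[-0.453, 0.892, -0.003], [0.892, 0.453, 0.002], [0.003, -0.002, -1.0]]
ft_force: [0.8, 0.5, -0.3]
opening: 0.0585
finger_force: 0.0
time: 26.6
position: [0.4228, -0.2138, 0.1324]
eef_rot: [[-0.455, 0.89, 0.0], [0.89, 0.455, 0.0], [-0.0, 0.0, -1.0]]
ft_force: [-0.7, -0.7, 0.6]
opening: 0.0578
finger_force: 0.0
t 26.6 pos [ 0.4228 -0.2138  0.1324] yaw 117.1 z-axis [ 0.  0. -1.] open 0.0578 F [-0.7 -0.7  0.6] ff 0.0
shift [-0.01 -0.02  2.29] turn,j6 options [(np.float64(30.01), 126), (np.float64(0.01), -54)]
```

View pics/w7.png

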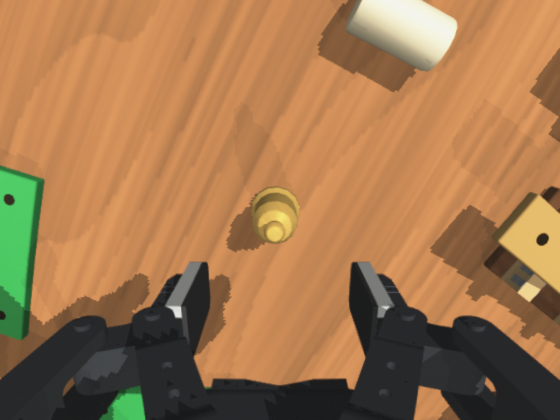

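The wrist view shows the bell's knob at (274,232) and its body centred at about (276,212), with the mallet head clear at (403,28).

Run:
```python
from h import *
s=robot.observe(); R=s['eef_rot'];p=s['position']; C=cam('wrist',s)
for px,z in (((274,232),.054),((276,187),.004),((276,208),.032)):
    q=plane(C,[px],z); print(q.round(4),((q-p)@R).round(4))
T,S=cam('top'),cam('scene')
a=cv2.imread('pics/top0.png')[:,:,::-1].copy();b=cv2.imread('pics/scene0.png')[:,:,::-1].copy()
for im,(x,y),Cm in((a,(369,237),T),(b,(183,262),S)):
    c=[c for c in blobs(im,(17,150,60),(30,255,255),30) if cv2.pointPolygonTest(c,(x,y),False)>=0]
    for k in c: print(cv2.boundingRect(k))
```

```text
[[ 0.4218 -0.2182  0.054 ]] [[-0.0034 -0.0029  0.0784]]
[[ 0.415 -0.203  0.004]] [[ 0.0132 -0.002   0.1284]]
[[ 0.4187 -0.2099  0.032 ]] [[ 0.0054 -0.0018  0.1004]]
(360, 229, 15, 15)
(175, 247, 18, 28)
```

```bash
python3 -m pendant '-0.08 -0.05 0.6 0; -0.08 -0.05 1.2 0; -0.08 -0.05 1.7 0; -0.08 -0.05 2.1 0; -0.08 -0.05 2.25 0; -0.08 -0.05 2.3 0; -0.08 -0.05 2.3 0; -0.08 -0.05 2.3 0' && python3 -m pendant '0 0 0 0; 0 0 0 0; 0 0 0 0; 0 0 0 0; 0 0 0 0; 0 0 0 0; 0 0 0 0' 0 40 && python3 -m pendant '0 0 -0.3 0; 0 0 -0.9 0; 0 0 -1.5 0; 0 0 -2.2 0; 0 0 -2.4 0; 0 0 -2.4 0; 0 0 -2.4 0'; python3 go.py 0.6314 -0.0135 0.14 90
python3 - <<'E'
from h import *
s=robot.observe();cv2.imwrite('pics/w8.png',vision.snapshot('wrist')[:,:,::-1])
E
```

```text
time: 27.65
position: [0.4226, -0.2192, 0.018]
eef_rot: [[-0.454, 0.891, 0.001], [0.891, 0.454, -0.001], [-0.001, 0.001, -1.0]]
ft_force: [-0.4, 0.3, 0.3]
opening: 0.0581
finger_force: 0.0
time: 28.52
position: [0.4223, -0.2192, 0.0178]
eef_rot: [[-0.454, 0.891, 0.0], [0.891, 0.454, -0.0], [-0.0, 0.0, -1.0]]
ft_force: [-2.1, -0.1, 6.0]
opening: 0.0289
finger_force: 36.6
time: 29.4
position: [0.4214, -0.2185, 0.1355]
eef_rot: [[-0.454, 0.891, -0.003], [0.891, 0.454, 0.002], [0.003, -0.002, -1.0]]
ft_force: [-0.0, -0.1, -2.8]
opening: 0.0285
finger_force: 36.4
t 29.4 pos [ 0.4214 -0.2185  0.1355] yaw 117.0 z-axis [-0.003  0.002 -1.   ] open 0.0285 F [-0.  -0.1 -2.8] ff 36.39572644202417
shift [ 1.74  5.6  -0.09] turn,j6 options [(np.float64(4.5), -1)]
```

View pics/w8.png

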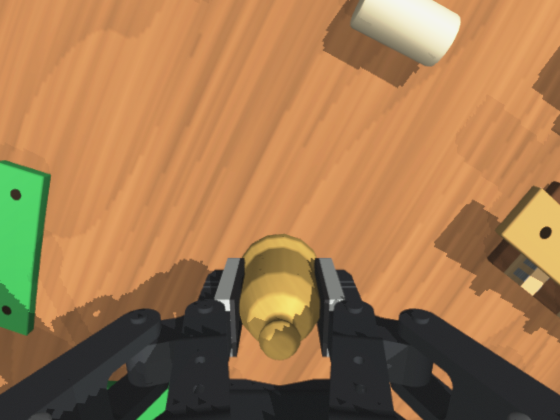

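The bell is held upright with its knob at (280,338). Next I'll measure its offset in the hand and the mid key's placed centre.

Run:
```python
from h import *
s=robot.observe(); R=s['eef_rot'];p=s['position']; C=cam('wrist',s)
print('knob tool',((plane(C,[(280,338)],p[2]+.035)-p)@R).round(4))
im=vision.snapshot('top');T=cam('top'); cv2.imwrite('pics/t8.png',im[:,:,::-1])
g=cv2.cvtColor(im,cv2.COLOR_RGB2HSV)
for c in blobs(im,(15,100,150),(26,200,255),300):
    m=cv2.minAreaRect(c)
    if 190<m[0][0]<360 and 120<m[0][1]<180: print(np.round(m[0],1),np.round(m[1],1),plane(T,[m[0]],.046)[0].round(4),yaw(T,c,.046))
cv2.imwrite('pics/t8c.png',cv2.resize(im[95:195,180:380],(800,400),interpolation=cv2.INTER_CUBIC)[:,:,::-1])
```

```text
knob tool [[ 0.0022  0.0004 -0.035 ]]
[338.5 144.2] [32.7 71.1] [ 0.6474 -0.1536  0.046 ] (np.float64(172.25849502353174), [np.float64(0.08153415205419777), np.float64(0.18155400972190747)])
[278.2 151.7] [24.8 57.8] [ 0.6314 -0.0043  0.046 ] (np.float64(174.04650724493086), [np.float64(0.062008643597287895), np.float64(0.14684290085067384)])
[210.4 157.5] [43.8 24.1] [0.6203 0.164  0.046 ] (np.float64(8.383240539507455), [np.float64(0.0602096198809775), np.float64(0.11179778257680881)])
```

View pics/t8c.png

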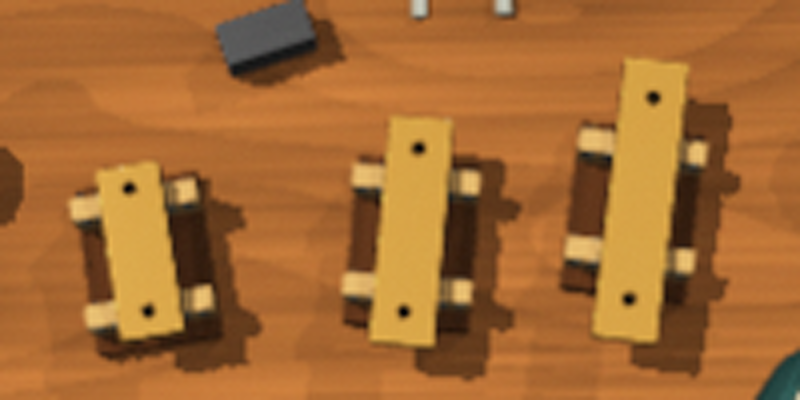

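The enlarged top view shows all three keys square across both rails. Crop hole marks are short (129,188) and (148,311), mid (419,148) and (404,312), and long (653,97) and (629,299).

```bash
python3 - <<'E'
from h import *
T=cam('top')
for n,a,b,z,c in (('short',(129,188),(148,311),.047,(.6224,.1556)),('mid',(419,148),(404,312),.046,(.6314,-.0144)),('long',(653,97),(629,299),.045,(.6497,-.1549))):
    q=plane(T,[(180+(u+.5)/4-.5,95+(v+.5)/4-.5) for u,v in (a,b)],z); d=q[0]-q[1]
    print(n,q.mean(0).round(4),'err',(q.mean(0)[:2]-c).round(4),np.degrees(np.arctan2(d[1],d[0])).round(1))
E
python3 go.py 0.6314 -0.0135 0.14 90
```

```text
short [0.6214 0.1544 0.047 ] err [-0.001  -0.0012] 8.9
mid [ 0.6304 -0.0148  0.046 ] err [-0.001  -0.0004] -6.0
long [ 0.6483 -0.1571  0.045 ] err [-0.0014 -0.0022] -8.5
t 29.5 pos [ 0.4215 -0.2186  0.1358] yaw 117.0 z-axis [-0.002  0.002 -1.   ] open 0.0288 F [-0.2  0.7 -2.8] ff 36.39800557437411
shift [ 1.75  5.6  -0.09] turn,j6 options [(np.float64(4.5), -1)]
```

```bash
python3 -m pendant '0.1 0.4 0 0.3; 0.3 0.9 0 0.8; 0.5 1.5 0 1.3; 0.65 2.1 0 1.8; 0.8 2.7 0 2.3; 1 3.3 0 2.8; 1.2 3.9 0 3.3; 1.4 4.5 0 3.8; 1.55 5 0 4.2; 1.65 5.4 0 4.4; 1.72 5.59 0 4.5; 1.72 5.59 0 4.5' && python3 -m pendant '0 0 0 0; 0 0 0 0; 0 0 0 0'; python3 go.py 0.631 -0.015 0.065 90
```

```text
time: 31.0
position: [0.6318, -0.0152, 0.1364]
eef_rot: [[-0.001, 1.0, -0.001], [1.0, 0.001, 0.0], [0.0, -0.001, -1.0]]
ft_force: [1.3, -0.7, -2.6]
opening: 0.0288
finger_force: 36.4
time: 31.38
position: [0.6319, -0.0158, 0.1375]
eef_rot: [[0.0, 1.0, 0.0], [1.0, -0.0, 0.0], [0.0, 0.0, -1.0]]
ft_force: [0.1, -0.8, -1.3]
opening: 0.0288
finger_force: 36.4
t 31.375 pos [ 0.6319 -0.0158  0.1375] yaw 90.0 z-axis [ 0.  0. -1.] open 0.0288 F [ 0.1 -0.8 -1.3] ff 36.4275981188257
shift [ 0.02 -0.02  1.45] turn,j6 options [(np.float64(-0.0), -1)]
```

```bash
python3 -m pendant '0.01 -0.02 0.4 0; 0.01 -0.02 0.8 0; 0.01 -0.02 1.1 0; 0.01 -0.02 1.3 0; 0.01 -0.02 1.4 0; 0.01 -0.02 1.45 0; 0.01 -0.02 1.45 0; 0.01 -0.02 1.45 0' && python3 -m pendant '0 0 0.01 0; 0 0 0.02 0; 0 0 0.02 0'
```

```text
time: 32.38
position: [0.6314, -0.0149, 0.0654]
eef_rot: [[-0.0, 1.0, 0.001], [1.0, 0.0, -0.0], [-0.0, 0.001, -1.0]]
ft_force: [0.9, -0.8, -1.4]
opening: 0.0288
finger_force: 36.4
time: 32.75
position: [0.6311, -0.0149, 0.0639]
eef_rot: [[-0.0, 1.0, 0.0], [1.0, 0.0, 0.0], [0.0, 0.0, -1.0]]
ft_force: [0.9, -0.2, -1.7]
opening: 0.0288
finger_force: 36.5
```

```bash
python3 -m pendant '0 0 0 0; 0 0 0 0; 0 0 0 0; 0 0 0 0; 0 0 0 0' 0.68 && python3 -m pendant '0 0 -0.2 0; 0 0 -0.6 0; 0 0 -1.2 0; 0 0 -2 0; 0 0 -2 0' && python3 -m pendant '-0.5 0.3 -0.5 0; -1.3 0.4 -0.8 0; -2.2 0.5 -1 0; -3.1 0.6 -1 0; -4 0.7 -1 0; -5 0.5 -1 0; -6 0.2 -1 0; -6.5 0 -1 0; -6.5 0 -1 0; -6.5 0 -1 0'
python3 - <<'E'
from h import *
a=vision.snapshot('scene')[140:340,190:450]; b=vision.snapshot('top')[95:260,180:400]
cv2.imwrite('pics/f.png',np.hstack([cv2.resize(a,(400,400)),cv2.resize(b,(400,400))])[:,:,::-1])
E
```

```text
time: 33.38
position: [0.631, -0.0149, 0.0638]
eef_rot: [[-0.0, 1.0, 0.0], [1.0, 0.0, 0.0], [0.0, 0.0, -1.0]]
ft_force: [0.1, 0.2, -0.5]
opening: 0.0583
finger_force: 0.0
time: 34.0
position: [0.6331, -0.0151, 0.1703]
eef_rot: [[-0.0, 1.0, 0.01], [1.0, 0.0, -0.001], [-0.001, 0.01, -1.0]]
ft_force: [1.0, -0.4, 0.0]
opening: 0.058
finger_force: 0.0
time: 35.25
position: [0.6318, -0.3384, 0.2139]
eef_rot: [[-0.002, 1.0, 0.0], [1.0, 0.002, 0.001], [0.001, 0.0, -1.0]]
ft_force: [-0.1, 0.7, 0.8]
opening: 0.058
finger_force: 0.0
```

View pics/f.png

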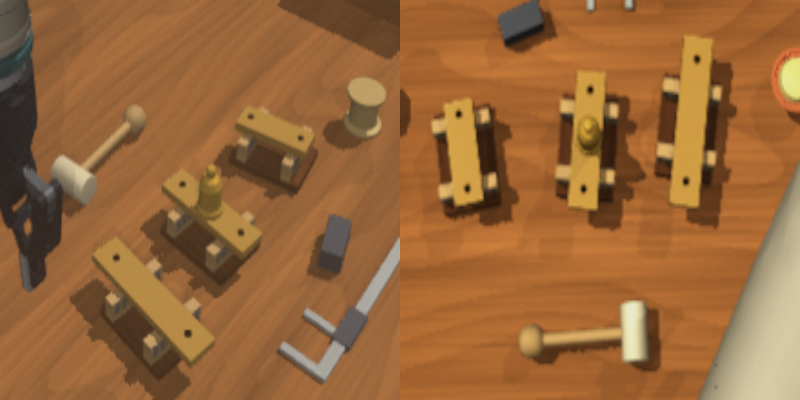

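Both final views show all three keys flat and square on their cradles. The bell stands upright at (588,138), beside the mid-hole point (586,139), and the mallet hasn't moved.

```bash
python3 -c "
from station import job
print(job.job_done())"
```

```text
the job is handed in; nothing more can be done
None
```

The job is handed in (no verdict shown): the long, mid and short keys are on the right, middle and left cradles within about 3 mm of centre, the bell stands upright on the mid key, and the mallet is untouched.

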